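# Unhook the test panels, square them up in the nest and clamp the stack

### The job

Swing the toggle clamp of the squaring nest open until it stays back by itself. Take every test panel off the rack - push each back against its hook's sprung keeper until its eye is out from under the hook's nose, then lift it off - and stack them flat in the nest, lengthwise, squared up flush against both the end fence and the side fence. Then swing the clamp back over centre so that its pad holds the stack down, and leave the glassware behind alone.

Things in the scene. Friction and masses are not known exactly. Their poses are not given: they have to be found in the camera images.
- rack: grey transit rack, base 205 x 365 x 10 mm, fixed. Origin on the worktop; x runs along the panels toward the hooks (roughly away from the robot), z up. Stations 1 to 4 at y = -144, -48, +48, +144 mm. At each a panel lies flat along x, centred on the station, on bearers 30 mm wide in y (its long edges overhang them), underside 36 mm above the worktop.
- nest: squaring nest, steel base 12 mm high, fixed. Origin on the worktop under the bed's centre. Black bed 115 x 34 mm (x, y), top at z = 40 mm; panels overhang it. Blue fences, tops at z = 76 mm: end fence 44 mm wide, face at x = +75 mm; side fence of two 16 mm wide posts at x = +-52 mm, faces at y = +25 mm. A panel flush with both has its centre at x = y = 0, length along x (either end first).
- clamp (a joint): clamp arm, hinged about the nest's y axis behind the end fence: 0 closed, arm level toward -x over the bed, rubber pad at z = 52 mm over nest x = +20 mm; 1.57 upright; 2.0 fully open, leaning back to +x. Rests at about 0.14 on three panels, 0.23 on four. A spring drives it away from 1.4 to whichever side it is on (up to 0.5 N m, about 4 N at the knob when closed)
- clamp_knob (a point): centre of the red ball knob, 24 mm across, at the free end of the 14 mm wide clamp arm, 127 mm from the pivot; at joint value q the line from pivot to knob stands q + 0.19 rad above the nest's -x direction. Can be pinched from above along the nest's y and led round the pivot
- clamp_pivot (a point): hinge axis of the clamp arm: nest x = 112, y = 0, 84 mm above the worktop
- hook_1: dark steel hook of station 1 (the others are alike); origin at the station's point on the worktop, axes as the rack's. Rises through the panel's eye: upright at x = 50 to 58 mm, 10 mm wide; nose at the top from x = 50 to 71 mm, z = 48 to 55 mm, over the panel's end bar (x = 62 to 75 mm). The panel must go 10 mm toward +x (12 to 15 is safe, 20 the limit) before it can rise
- panel_1: orange test panel, 150 x 50 x 8 mm, 0.16 kg; origin at the centre of its underside, x along its length toward its eye, y along its 50 mm width. Eye: rectangular hole 32 x 22 mm (x, y) from x = 30 to 62 mm. Hooked in one of the rack's stations at the start, or absent
- panel_2: green test panel, 150 x 50 x 8 mm, 0.16 kg; origin at the centre of its underside, x along its length toward its eye, y along its 50 mm width. Eye: rectangular hole 32 x 22 mm (x, y) from x = 30 to 62 mm. Hooked in one of the rack's stations at the start, or absent
- panel_3: yellow test panel, 150 x 50 x 8 mm, 0.16 kg; origin at the centre of its underside, x along its length toward its eye, y along its 50 mm width. Eye: rectangular hole 32 x 22 mm (x, y) from x = 30 to 62 mm. Hooked in one of the rack's stations at the start, or absent
- panel_4: blue test panel, 150 x 50 x 8 mm, 0.16 kg; origin at the centre of its underside, x along its length toward its eye, y along its 50 mm width. Eye: rectangular hole 32 x 22 mm (x, y) from x = 30 to 62 mm. Hooked in one of the rack's stations at the start, or absent
- keeper_1 (a joint): sprung red keeper of station 1: upright tongue 18 mm wide behind the panel's eye end, face at rack x = 80 mm when at rest (0), hinged 12 mm above the worktop, top 73 mm; leans back to +x as the joint grows (0.9 at most), and springs back. About 2 N at the panel's height to start, 4 N when pushed 10 mm (0.35)
- keeper_2 (a joint): sprung red keeper of station 2: upright tongue 18 mm wide behind the panel's eye end, face at rack x = 80 mm when at rest (0), hinged 12 mm above the worktop, top 73 mm; leans back to +x as the joint grows (0.9 at most), and springs back. About 2 N at the panel's height to start, 4 N when pushed 10 mm (0.35)
- keeper_3 (a joint): sprung red keeper of station 3: upright tongue 18 mm wide behind the panel's eye end, face at rack x = 80 mm when at rest (0), hinged 12 mm above the worktop, top 73 mm; leans back to +x as the joint grows (0.9 at most), and springs back. About 2 N at the panel's height to start, 4 N when pushed 10 mm (0.35)
- keeper_4 (a joint): sprung red keeper of station 4: upright tongue 18 mm wide behind the panel's eye end, face at rack x = 80 mm when at rest (0), hinged 12 mm above the worktop, top 73 mm; leans back to +x as the joint grows (0.9 at most), and springs back. About 2 N at the panel's height to start, 4 N when pushed 10 mm (0.35)
- beaker: glass beaker, 69 mm wide, 90 mm high, origin under its centre; bystander
- vial: amber vial, 42 mm wide, 87 mm high, origin under its centre; bystander
- flask: conical flask, 63 mm wide, 105 mm high, origin under its centre; bystander
Things that resemble listed ones, but are neither listed nor needed, are in the scene too. Several things have the shape of the panel_3; the one meant has the colours described above.

How it is judged:
On the way, in this order (a step that is already met when the one before it is completed fails the run):
1. the toggle clamp is swung open and stays open by itself (value of joint clamp above 1.8 rad and contact force between clamp and the fingers below 0.1 N), for 0.2 s.
2. every panel is stacked in the nest, flush against both fences, with the clamp still open (x of panel_1 in the frame of nest between -0.004 and 0.004 m and y of panel_1 in the frame of nest between -0.004 and 0.004 m and z of panel_1 in the frame of nest between 0.036 and 0.072 m and angle between the x axis of each of panel_1, panel_2, panel_3, panel_4 and the x axis of nest, either way round below 0.05 rad and angle between the z axis of each of panel_1, panel_2, panel_3, panel_4 and the z axis of nest, either way round below 0.06 rad and linear speed of each of panel_1, panel_2, panel_3, panel_4 below 0.02 m/s and x of panel_2 in the frame of nest between -0.004 and 0.004 m and y of panel_2 in the frame of nest between -0.004 and 0.004 m and z of panel_2 in the frame of nest between 0.036 and 0.072 m and x of panel_3 in the frame of nest between -0.004 and 0.004 m and y of panel_3 in the frame of nest between -0.004 and 0.004 m and z of panel_3 in the frame of nest between 0.036 and 0.072 m and x of panel_4 in the frame of nest between -0.004 and 0.004 m and y of panel_4 in the frame of nest between -0.004 and 0.004 m and z of panel_4 in the frame of nest between 0.036 and 0.072 m and value of joint clamp above 1.5 rad), for 0.2 s.
At the end, for the whole second after the job is handed in: every panel lies flat on the bed or on another panel in the nest, within 4 mm of flush with each fence and within 0.05 rad of parallel to the nest, at rest, and the clamp is closed with its pad pressing on the stack (more than 1 N) (x of panel_1 in the frame of nest between -0.004 and 0.004 m and y of panel_1 in the frame of nest between -0.004 and 0.004 m and z of panel_1 in the frame of nest between 0.036 and 0.072 m and angle between the x axis of each of panel_1, panel_2, panel_3, panel_4 and the x axis of nest, either way round below 0.05 rad and angle between the z axis of each of panel_1, panel_2, panel_3, panel_4 and the z axis of nest, either way round below 0.06 rad and linear speed of each of panel_1, panel_2, panel_3, panel_4 below 0.02 m/s and x of panel_2 in the frame of nest between -0.004 and 0.004 m and y of panel_2 in the frame of nest between -0.004 and 0.004 m and z of panel_2 in the frame of nest between 0.036 and 0.072 m and x of panel_3 in the frame of nest between -0.004 and 0.004 m and y of panel_3 in the frame of nest between -0.004 and 0.004 m and z of panel_3 in the frame of nest between 0.036 and 0.072 m and x of panel_4 in the frame of nest between -0.004 and 0.004 m and y of panel_4 in the frame of nest between -0.004 and 0.004 m and z of panel_4 in the frame of nest between 0.036 and 0.072 m and value of joint clamp below 0.35 rad and (contact force between clamp and panel_1 above 1 N or contact force between clamp and panel_2 above 1 N or contact force between clamp and panel_3 above 1 N or contact force between clamp and panel_4 above 1 N)); the robot touches nothing.
It fails at once if the beaker is shoved or knocked over (distance of beaker from where it was at the start of the episode above 0.03 m or angle between beaker's own z axis and vertical above 0.5 rad).
It fails at once if the vial is shoved or knocked over (distance of vial from where it was at the start of the episode above 0.03 m or angle between vial's own z axis and vertical above 0.5 rad).
It fails at once if the flask is shoved or knocked over (distance of flask from where it was at the start of the episode above 0.03 m or angle between flask's own z axis and vertical above 0.5 rad).
Of panel_1, panel_2, panel_3, panel_4 only 3 to 4 are there at a start; the rules pass over those that are not, and their reading is None.
At some moment in a run one of panel_1, panel_2, panel_3, panel_4 may be knocked a few centimetres aside while the robot is not near it.
Once in a run the grip may slacken for a moment while it holds something.
It also fails if it takes over 210 s, if anything falls off the work surface, if the arm or the gripper's body presses on something with over 40 N, if the wrist force passes 120 N, or if a joint passes its speed limit or range.

### The arm

A 7-joint arm with a two-finger parallel gripper is mounted at the origin on a cart in front of the work surface, level with it; the furniture and walls round the work are solid. World frame = base frame: x ahead of the robot, y to its left, z up, the work surface at z = 0. Lengths are in m, angles in rad, forces in N, time in s.
With the tool pointing down it reaches from about 0.35 to 0.9 m from the base axis. Payload 8.1 kg.
Tool frame: the origin (TCP) lies between the finger pads; the fingertips stand 22 mm ahead of it and the grasp point (between the pads) lies 3 mm ahead of it; z points along the fingers, y is the line along which they close (so a half turn about z gives the same grasp; the last joint's range is limited). The gripper opens to 92 mm and grips with 3 to 60 N. Pads are 19 mm wide; open, the fingers measure 130 mm over their backs; the gripper's body (75 mm by 190 mm) begins 47 mm behind the grasp point.
Start: joints at [1.184, 0.434, 0.025, 1.573, -0.012, 1.134, -0.075], TCP at [0.175, -0.6, 0.249] pointing down, gripper open.
Joint ranges: [-2.62, 2.62], [-0.44, 2.09], [-1.27, 1.32], [0.08, 2.57], [-1.32, 4.46], [0.12, 2], [-2.74, 2.74]. Speed limits (rad/s): [2.22, 2.22, 3.01, 3.01, 3.14, 3.14, 3.14].

### API

Orientations are given as a unit quaternion [x, y, z, w].
In Python, from station import monitor, imaging, close_job gives the robot as it stands. The module is installed in compiled form; this text tells all that it offers.
- The arm moves only by the tool carry_out, never from a script. Its argument "rows" is one flat list of numbers, 7 for each row, row after row: the shift along the tool's x, y, z as a fraction of full scale, then the turn, a rotation vector about the tool's x, y, z as a fraction of full scale, then the closure, from -1 (fully open) to 1 (shut). In form: [dx, dy, dz, ax, ay, az, claw, dx, dy, dz, ax, ay, az, claw, ...]. A call has 1 to 20 rows; each row is the pose to reach, as a shift and turn from the pose commanded when the call began, along the tool's axes at that moment; what a row does not reach only later rows make up. Full scale, the value 1, is 0.5 m for a shift and 45 degrees for a turn. A row lasts 1/12 s, in which the tool goes at most 41.7 mm and 7.16 degrees, less where a joint would pass 70% of its speed; a pose out of reach is approached as far as the arm can. A call with a number of a shift or a turn outside -1 to 1 is refused whole. A call with a gripper value outside its range is refused whole. The fingers move at their own pace and stop on an object; "squeeze" is the grip in N (left out, the last holds). Time passes only in rows, so rows that repeat a pose let the fingers close. It gives the time, the measured TCP pose, the force, the opening and the grip force at its end, in the units of the state.
- monitor.sense(): the state, without advancing time (a new reading comes with each control period).
- imaging.capture(name): name is "scene" or "top" or "wrist"; returns the picture (400x640x3 uint8, red, green, blue); there is no depth.
- imaging.get_calibration(name): a dict with "K" (3x3 intrinsics, pixels), "rvec" (rotation vector, rad) and "tvec" (3), from world to camera coordinates, as OpenCV has them; the wrist camera has in their place "T_tool_cam" (4x4, takes a point from camera to tool coordinates, whose origin is the TCP and whose axes are the flange's). Camera axes: x right, y down, z forward; pixel columns grow to the right and rows downward; lengths in m; the calibration is good to about 2 mm. A picture is of the moment at which its call begins: read the wrist's pose just before it. get_calibration takes no time and is no camera call.
- close_job(): hands the job in; it is judged then, once.
The state is a dict: "time": time; "qpos": joint angles; "joint_velocities": joint speeds; "effort": joint torques, N m; "tcp_pos": TCP position; "ee_rot": TCP orientation; "wrist_force": force on the tool from outside, world axes, zero at the start; "wrist_torque": the same for the moment, N m; "gripper_width": finger opening in m; "grip_force": force on a finger pad.
Only numpy, scipy, OpenCV 4.12 (cv2) and the standard library are available. Lean on these libraries where they do the work, as an engineer would, in place of code of your own. Each camera call takes 0.05 s, during which the arm holds its last target. There are 200 camera calls.

## Working session

There is one attempt and no reset: what is moved stays moved. The work goes in short steps, Python scripts to look and compute and a tool call to move; the robot and the scene stay as the last step left them, time stands still between calls to the robot, and variables do not carry over. Pictures are saved under pics/ and viewed, at most 14 in all, crops included, and the job is handed in when it is done.

Besides the shell and the picture viewer there is one more tool, called after "Request:" by a JSON object that holds its "api" and its "payload". carry_out: Moves the arm, as the interface text tells. Shift numbers are shares of 0.5 m and turn numbers shares of 45 degrees, none past 1 either way. Its arguments: {"type":"object","properties":{"rows":{"type":"array"},"squeeze":{"type":"number"}},"required":["rows"]}

```bash
mkdir -p pics; ls; python3 - <<'E'
from station import monitor, imaging
import cv2
s=monitor.sense(); print(s)
for n in("scene","top"):
    im=imaging.capture(n); cv2.imwrite(f"pics/{n}0.png",im[:,:,::-1]); print(n,imaging.get_calibration(n))
print(imaging.get_calibration("wrist"))
E
```

```text
pics
{'time': 0.0, 'qpos': array([ 1.18438514,  0.43515124,  0.02497415,  1.57407908, -0.01158409,
        1.1339367 , -0.07511086]), 'joint_velocities': array([ 0.0013387 , -0.00110865, -0.00193347, -0.00031127,  0.00226612,
        0.00046419, -0.00114194]), 'effort': array([-1.54746936e-03, -6.67850804e+01,  9.84499678e-01, -3.14460289e+01,
       -6.06539729e-02,  4.28080908e-02,  1.26972491e-04]), 'tcp_pos': array([ 0.17483044, -0.59958563,  0.24799647]), 'ee_rot': array([ 9.89953321e-01,  1.41392752e-01, -1.72283305e-04, -6.93770243e-04]), 'wrist_force': array([0.54649645, 0.63767939, 0.05231618]), 'wrist_torque': array([ 6.18762019e-02,  3.28778178e-03, -3.90150448e-05]), 'grip_force': 0.0, 'gripper_width': 0.0919886759063139}
scene {'K': array([[433.80745056,   0.        , 323.70781594],
       [  0.        , 433.80745056, 193.39219045],
       [  0.        ,   0.        ,   1.        ]]), 'rvec': array([ 2.02685271, -0.56363883,  0.29204502]), 'tvec': array([-0.5543167 ,  0.20485396,  1.36435474])}
top {'K': array([[519.54556145,   0.        , 315.63465535],
       [  0.        , 519.54556145, 201.9333632 ],
       [  0.        ,   0.        ,   1.        ]]), 'rvec': array([ 2.12827997, -2.09334452,  0.1839819 ]), 'tvec': array([-0.06902244,  0.61443934,  1.86699479])}
{'K': array([[327.80237667,   0.        , 321.12904811],
       [  0.        , 327.80237667, 201.19168918],
       [  0.        ,   0.        ,   1.        ]]), 'T_tool_cam': array([[-9.26885699e-05, -9.54707237e-01, -2.97546774e-01,
         8.05625132e-02],
       [ 9.99998323e-01, -6.32635765e-04,  1.71836355e-03,
         2.29907079e-04],
       [-1.82877285e-03, -2.97546115e-01,  9.54705695e-01,
        -1.35590623e-01],
       [ 0.00000000e+00,  0.00000000e+00,  0.00000000e+00,
         1.00000000e+00]])}
```

View pics/top0.png

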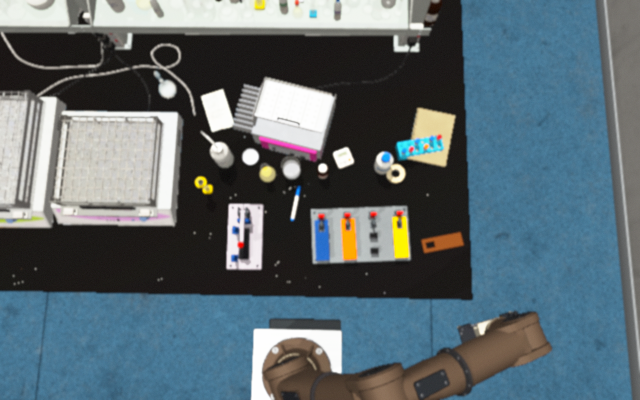

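View pics/scene0.png

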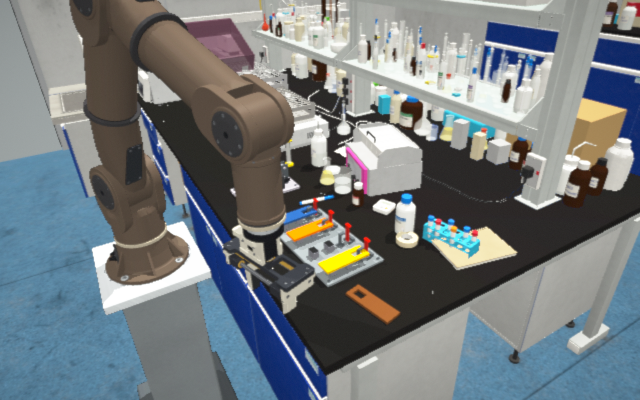

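The top view shows the nest near (244,236) and the rack near (360,235). From left to right its stations hold blue, orange, an empty hook and yellow. A brown decoy lies at (442,243), and the glassware is at y≈160-175.

```bash
cat > h.py <<'E'
import numpy as np, cv2
from scipy.spatial.transform import Rotation as R
from station import monitor, imaging
def cam(n,s=None):
    c=imaging.get_calibration(n);K=c["K"]
    if n=="wrist":
        s=s or monitor.sense();T=np.eye(4);T[:3,:3]=R.from_quat(s["ee_rot"]).as_matrix();T[:3,3]=s["tcp_pos"]
        T=T@c["T_tool_cam"];return K,T[:3,:3],T[:3,3]
    Rm=cv2.Rodrigues(c["rvec"])[0].T;return K,Rm,-Rm@c["tvec"]
def w(n,u,v,z,c=None):
    K,Rm,o=c or cam(n);d=Rm@np.linalg.solve(K,[u,v,1.]);return o+d*(z-o[2])/d[2]
def px(n,p,c=None):
    K,Rm,o=c or cam(n);q=K@(Rm.T@(np.asarray(p)-o));return q[:2]/q[2]
E
python3 - <<'E'
import cv2
im=cv2.imread("pics/top0.png")
cv2.imwrite("pics/top0c.png",cv2.resize(im[195:275,218:418],None,fx=4,fy=4,interpolation=cv2.INTER_CUBIC))
E
```

```text
(no output)
```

View pics/top0c.png

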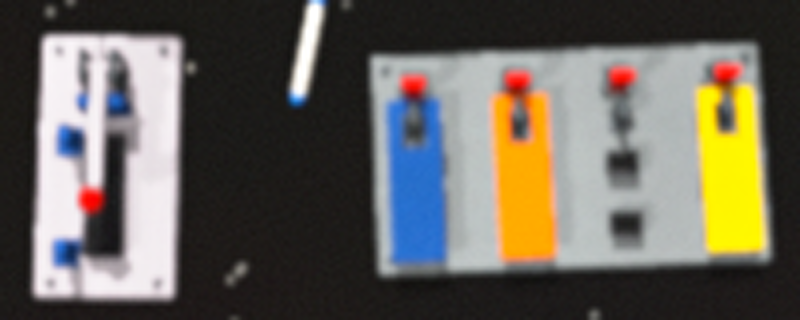

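```bash
python3 - <<'E'
from h import *
c=cam("top")
f=lambda u,v,z:w("top",218+u/4,195+v/4,z,c)
for nm,z,P in [("rack",.01,[(370,55),(756,43),(772,262),(381,276)]),("nest",.012,[(43,35),(182,38),(176,299),(34,296)]),
 ("blue",.044,[(388,100),(437,100),(446,262),(392,264)]),("or",.044,[(492,95),(546,92),(555,259),(502,262)]),("yel",.044,[(696,87),(752,84),(766,250),(707,254)]),("knob",.108,[(91,200)])]:
    q=np.array([f(u,v,z) for u,v in P]);print(nm,q[:,:2].round(4).tolist(),q.mean(0).round(4))
    if len(q)>1:print(" yaw edges",[round(float(np.arctan2(*(q[i]-q[j])[[1,0]])),3) for i,j in((0,3),(1,2))])
E
```

```text
rack [[0.5985, -0.0388], [0.6155, -0.404], [0.409, -0.4156], [0.3899, -0.0532]] [ 0.5032 -0.2279  0.01  ]
 yaw edges [0.069, 0.056]
nest [[0.6128, 0.273], [0.6118, 0.1403], [0.3653, 0.1366], [0.3658, 0.2689]] [0.4889 0.2047 0.012 ]
 yaw edges [0.017, 0.015]
blue [[0.5501, -0.0574], [0.5508, -0.1029], [0.4011, -0.1132], [0.3985, -0.0639]] [ 0.4751 -0.0843  0.044 ]
 yaw edges [0.043, 0.069]
or [[0.5563, -0.1538], [0.5599, -0.2038], [0.4055, -0.2126], [0.402, -0.1643]] [ 0.4809 -0.1836  0.044 ]
 yaw edges [0.068, 0.057]
yel [[0.5667, -0.3426], [0.5703, -0.3943], [0.417, -0.4047], [0.4124, -0.351]] [ 0.4916 -0.3732  0.044 ]
 yaw edges [0.055, 0.068]
knob [[0.4456, 0.204]] [0.4456 0.204  0.108 ]
```

```bash
cat >> h.py <<'E'
def mv(p,yaw=0.,frm=None,q=None):
    """fractions of a move from the present (or given) pose to TCP p, tool down, tool x at yaw"""
    s=monitor.sense();p0=s["tcp_pos"] if frm is None else np.array(frm);r0=R.from_quat(s["ee_rot"] if q is None else q)
    rt=R.from_euler("z",yaw)*R.from_euler("x",np.pi)
    print("d",(r0.inv().apply(np.array(p)-p0)/.5).round(4),"a",((r0.inv()*rt).as_rotvec()/(np.pi/4)).round(4))
def snap(n,f,box=None,k=1):
    s=monitor.sense();im=imaging.capture(n)[:,:,::-1]
    if box:im=im[box[1]:box[3],box[0]:box[2]]
    cv2.imwrite("pics/"+f,cv2.resize(im,None,fx=k,fy=k,interpolation=cv2.INTER_CUBIC));return cam(n,s)
E
python3 -c "
from h import *
mv([.45,-.23,.30],.055)"
```

```text
d [ 0.7352 -0.5558 -0.1032] a [-0.0018  0.0003  0.2912]
```

Request:
{"api": "carry_out", "payload": {"rows": [0.735,-0.556,-0.103,0,0,0.291,-1,0.735,-0.556,-0.103,0,0,0.291,-1,0.735,-0.556,-0.103,0,0,0.291,-1,0.735,-0.556,-0.103,0,0,0.291,-1,0.735,-0.556,-0.103,0,0,0.291,-1,0.735,-0.556,-0.103,0,0,0.291,-1,0.735,-0.556,-0.103,0,0,0.291,-1,0.735,-0.556,-0.103,0,0,0.291,-1,0.735,-0.556,-0.103,0,0,0.291,-1,0.735,-0.556,-0.103,0,0,0.291,-1,0.735,-0.556,-0.103,0,0,0.291,-1,0.735,-0.556,-0.103,0,0,0.291,-1,0.735,-0.556,-0.103,0,0,0.291,-1,0.735,-0.556,-0.103,0,0,0.291,-1,0.735,-0.556,-0.103,0,0,0.291,-1]}}

```text
time: 1.35
tcp_pos: [0.4489, -0.2316, 0.2998]
ee_rot: [1.0, 0.027, -0.001, 0.0]
wrist_force: [-0.2, -0.4, 0.6]
gripper_width: 0.0917
grip_force: 0.0
```

```bash
python3 -c "
from h import *
s=monitor.sense();print(s['tcp_pos'],s['ee_rot'])
snap('wrist','rack1.png',k=1.25)
mv([.45,.204,.26],.01)"
```

```text
[ 0.44892275 -0.23157443  0.29982145] [ 9.99645985e-01  2.65994801e-02 -5.89837524e-04  1.59238701e-04]
d [ 0.0481 -0.8702  0.0795] a [0.0003 0.0013 0.0542]
```

View pics/rack1.png

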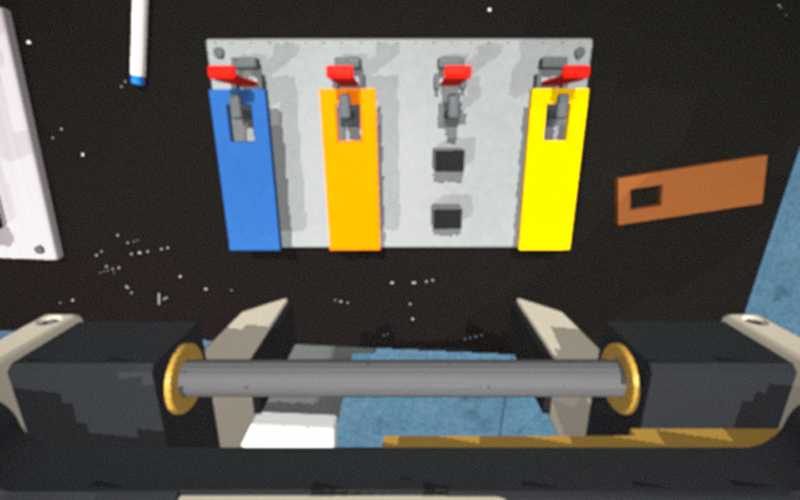

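The wrist view shows all three panels hooked (enlarged corners: blue 210-281, orange 321-381, yellow 518-588, rows 89-250).

```bash
python3 - <<'E'
from h import *
c=cam("wrist")
Q={}
for nm,P in [("blue",[(210,90),(267,88),(281,250),(229,251)]),("or",[(321,89),(375,88),(381,250),(330,251)]),("yel",[(533,89),(588,89),(571,250),(518,250)])]:
    q=np.array([w("wrist",u/1.25,v/1.25,.044,c) for u,v in P]);Q[nm]=q.mean(0)
    a=(q[0]+q[1]-q[2]-q[3])/2;print(nm,q.mean(0).round(4),"len",np.linalg.norm(a).round(4),"wid",np.linalg.norm((q[0]+q[3]-q[1]-q[2])/2).round(4),"yaw",np.arctan2(a[1],a[0]).round(4))
d=Q["blue"]-Q["yel"];print(np.linalg.norm(d),np.arctan2(-d[0],d[1]))
E
```

```text
blue [ 0.4761 -0.0855  0.044 ] len 0.1504 wid 0.0515 yaw 0.0436
or [ 0.4815 -0.1843  0.044 ] len 0.1509 wid 0.0495 yaw 0.0633
yel [ 0.4914 -0.3732  0.044 ] len 0.1501 wid 0.0511 yaw 0.0616
0.2880723465600955 0.053130227126100965
```

Request:
{"api": "carry_out", "payload": {"rows": [0.048,-0.87,0.0,0,0,0.054,-1,0.048,-0.87,0.0,0,0,0.054,-1,0.048,-0.87,0.0,0,0,0.054,-1,0.048,-0.87,0.0,0,0,0.054,-1,0.048,-0.87,0.0,0,0,0.054,-1,0.048,-0.87,0.0,0,0,0.054,-1,0.048,-0.87,0.0,0,0,0.054,-1,0.048,-0.87,0.0,0,0,0.054,-1,0.048,-0.87,0.0,0,0,0.054,-1,0.048,-0.87,0.0,0,0,0.054,-1,0.048,-0.87,0.08,0,0,0.054,-1,0.048,-0.87,0.08,0,0,0.054,-1,0.048,-0.87,0.08,0,0,0.054,-1,0.048,-0.87,0.08,0,0,0.054,-1,0.048,-0.87,0.08,0,0,0.054,-1]}}

```text
time: 2.65
tcp_pos: [0.451, 0.2038, 0.2612]
ee_rot: [1.0, 0.005, 0.001, 0.0]
wrist_force: [0.8, 0.1, 0.2]
gripper_width: 0.0918
grip_force: 0.0
```

```bash
python3 -c "
from h import *
s=monitor.sense();print(s['tcp_pos'],s['ee_rot'])
snap('wrist','nest1.png',k=1.25)"
```

```text
[0.45102099 0.20375875 0.26116943] [9.99988154e-01 4.81600041e-03 6.99357639e-04 9.93134654e-05]
```

View pics/nest1.png

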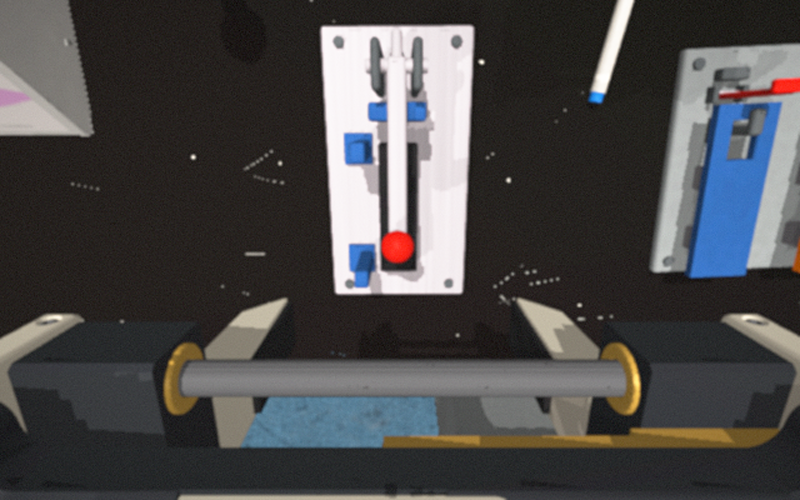

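Here the clamp is closed, with the knob at enlarged (398,247), the pivot at (398,65), and the bed spanning 380-416 × 143-270. The fences are blue: side posts on the left at (358,148) and (361,258), end fence at (398,111).

```bash
python3 - <<'E'
from h import *
c=cam("wrist")
for nm,z,P in [("knob",.108,[(398,247)]),("pivot",.084,[(398,65)]),("bed",.04,[(380,143),(416,143),(416,270),(381,270)]),("base",.012,[(321,27),(474,26),(463,294),(335,294)]),("endf top",.076,[(370,104),(426,104),(370,120),(426,120)]),("posts inner",.076,[(371,135),(373,245)])]:
    q=np.array([w("wrist",u/1.25,v/1.25,z,c) for u,v in P]);print(nm,q[:,:2].round(4).tolist(),q.mean(0).round(4))
for x in (.445,):mv([x,.2035,.1115],.012)
E
```

```text
knob [[0.4455, 0.2056]] [0.4455 0.2056 0.108 ]
pivot [[0.5714, 0.2067]] [0.5714 0.2067 0.084 ]
bed [[0.5166, 0.2217], [0.5169, 0.1914], [0.4032, 0.1891], [0.4029, 0.2214]] [0.4599 0.2059 0.04  ]
base [[0.6093, 0.2721], [0.6114, 0.1435], [0.3677, 0.1396], [0.3666, 0.2696]] [0.4887 0.2062 0.012 ]
endf top [[0.5459, 0.2272], [0.5463, 0.1859], [0.5346, 0.2273], [0.535, 0.1856]] [0.5404 0.2065 0.076 ]
posts inner [[0.5238, 0.2267], [0.4375, 0.2262]] [0.4807 0.2264 0.076 ]
d [-0.0126  0.0008  0.2996] a [-0.     -0.0023 -0.0029]
```

Request:
{"api": "carry_out", "payload": {"rows": [-0.012,-0.004,0.15,0,0,0,-0.6,-0.012,-0.004,0.15,0,0,0,-0.6,-0.012,-0.004,0.28,0,0,0,-0.6,-0.012,-0.004,0.3,0,0,0,-0.6,-0.012,-0.004,0.3,0,0,0,-0.6,-0.012,-0.004,0.3,0,0,0,-0.6,-0.012,-0.004,0.3,0,0,0,1,-0.012,-0.004,0.3,0,0,0,1,-0.012,-0.004,0.3,0,0,0,1,-0.012,-0.004,0.3,0,0,0,1,-0.012,-0.004,0.3,0,0,0,1,-0.012,-0.004,0.3,0,0,0,1,-0.012,-0.004,0.3,0,0,0,1], "squeeze": 15}}

```text
time: 3.78
tcp_pos: [0.444, 0.2074, 0.1105]
ee_rot: [1.0, 0.006, 0.0, -0.0]
wrist_force: [0.6, -0.4, -0.2]
gripper_width: 0.0313
grip_force: 0.0
```

```bash
python3 - <<'E'
import numpy as np
for p in np.arange(.19,2.2,.125):print(round(p,3),((.1247-.127*np.cos(p))/.5).round(3),(-(.127*np.sin(p)-.024)/.5).round(3))
E
```

```text
0.19 -0.0 0.0
0.315 0.008 -0.031
0.44 0.02 -0.06
0.565 0.035 -0.088
0.69 0.054 -0.114
0.815 0.075 -0.137
0.94 0.1 -0.157
1.065 0.126 -0.174
1.19 0.155 -0.188
1.315 0.185 -0.198
1.44 0.216 -0.204
1.565 0.248 -0.206
1.69 0.28 -0.204
1.815 0.311 -0.198
1.94 0.341 -0.189
2.065 0.37 -0.176
2.19 0.397 -0.159
```

Request:
{"api": "carry_out", "payload": {"rows": [0,0,0,0,0,0,1,0,0,0,0,0,0,1,0,0,0,0,0,0,1,0.008,0,-0.031,0,0,0,1,0.02,0,-0.06,0,0,0,1,0.035,0,-0.088,0,0,0,1,0.054,0,-0.114,0,0,0,1,0.075,0,-0.137,0,0,0,1,0.1,0,-0.157,0,0,0,1,0.126,0,-0.174,0,0,0,1,0.155,0,-0.188,0,0,0,1,0.185,0,-0.198,0,0,0,1,0.216,0,-0.204,0,0,0,1,0.248,0,-0.206,0,0,0,1,0.28,0,-0.204,0,0,0,1,0.311,0,-0.198,0,0,0,1,0.341,0,-0.189,0,0,0,1,0.37,0,-0.176,0,0,0,1,0.385,0,-0.167,0,0,0,1,0.385,0,-0.167,0,0,0,1]}}

```text
time: 5.45
tcp_pos: [0.6398, 0.2095, 0.1935]
ee_rot: [1.0, 0.005, 0.002, -0.001]
wrist_force: [5.2, -1.9, 4.9]
gripper_width: 0.0226
grip_force: 15.0
```

Request:
{"api": "carry_out", "payload": {"rows": [0,0,0,0,0,0,-0.5,0,0,0,0,0,0,-0.5,0,0,0,0,0,0,-0.5,0,0,0,0,0,0,-0.5,0,0,0,0,0,0,-0.5,0,0,0,0,0,0,-0.5,0,0,-0.18,0,0,0,-0.5,0,0,-0.18,0,0,0,-0.5,0,0,-0.18,0,0,0,-0.5,0,0,-0.18,0,0,0,-0.5,-0.4,0,-0.18,0,0,0,-0.5,-0.4,0,-0.18,0,0,0,-0.5,-0.4,0,-0.18,0,0,0,-0.5,-0.4,0,-0.18,0,0,0,-0.5,-0.4,0,-0.18,0,0,0,-0.5,-0.4,0,-0.18,0,0,0,-0.5,-0.4,0,-0.18,0,0,0,-0.5]}}

```text
time: 6.87
tcp_pos: [0.4346, 0.207, 0.2836]
ee_rot: [1.0, 0.007, 0.0, 0.001]
wrist_force: [1.2, 0.2, -0.9]
gripper_width: 0.0686
grip_force: 0.0
```

```bash
python3 -c "
from h import *
s=monitor.sense();print(s['tcp_pos'],s['ee_rot'])
snap('wrist','nest2.png',(180,0,480,240),k=2.5)"
```

```text
[0.43461503 0.20701481 0.28357355] [9.99973425e-01 7.26694868e-03 1.05357972e-04 5.74479061e-04]
```

View pics/nest2.png

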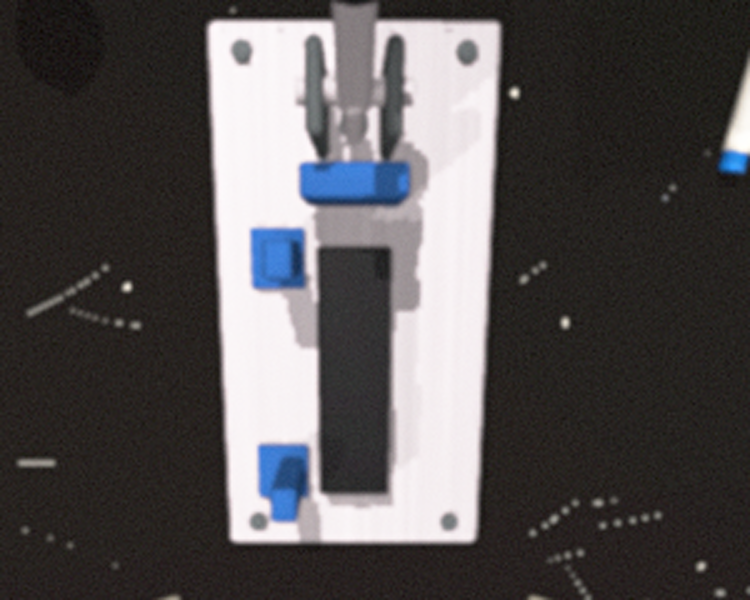

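The clamp stands open. The bed spans crop 319-391 × 247-493. The inner top edges of the side posts are near (292,260) and (298,507), and the front of the end fence is at row ~200.

```bash
python3 - <<'E'
from h import *
c=cam("wrist")
for nm,z,P in [("bed",.04,[(319,247),(391,247),(388,493),(322,493)]),("base",.012,[(208,21),(501,21),(477,543),(231,543)]),("endf front top",.076,[(303,200),(408,200)]),("posts inner",.076,[(292,260),(298,507)])]:
    q=np.array([w("wrist",180+u/2.5,v/2.5,z,c) for u,v in P]);print(nm,q[:,:2].round(4).tolist(),q.mean(0).round(4))
# yellow grip pose: panel centre-> move
mv([.49,-.373,.20],.054)
E
```

```text
bed [[0.5172, 0.2218], [0.5176, 0.19], [0.4042, 0.1884], [0.4039, 0.2203]] [0.4607 0.2051 0.04  ]
base [[0.6115, 0.2717], [0.6132, 0.1428], [0.369, 0.1392], [0.3674, 0.2692]] [0.4903 0.2057 0.012 ]
endf front top [[0.5347, 0.2268], [0.5353, 0.1855]] [0.535  0.2061 0.076 ]
posts inner [[0.512, 0.2313], [0.408, 0.2296]] [0.46   0.2305 0.076 ]
d [0.0923 1.161  0.168 ] a [ 0.0008 -0.0007 -0.052 ]
```

```bash
python3 -c "
from h import *
mv([.471,-.0855,.048],.054)"
```

```text
d [0.0617 0.5854 0.4716] a [ 0.0008 -0.0007 -0.052 ]
```

Request:
{"api": "carry_out", "payload": {"rows": [0.062,0.585,0,0,0,-0.052,-0.5,0.062,0.585,0,0,0,-0.052,-0.5,0.062,0.585,0,0,0,-0.052,-0.5,0.062,0.585,0,0,0,-0.052,-0.5,0.062,0.585,0,0,0,-0.052,-0.5,0.062,0.585,0,0,0,-0.052,-0.5,0.062,0.585,0,0,0,-0.052,-0.5,0.062,0.585,0,0,0,-0.052,-0.5,0.062,0.585,0.2,0,0,-0.052,-0.5,0.062,0.585,0.2,0,0,-0.052,-0.5,0.062,0.585,0.3,0,0,-0.052,-0.5,0.062,0.585,0.36,0,0,-0.052,-0.5,0.062,0.585,0.36,0,0,-0.052,-0.5]}}

```text
time: 8.0
tcp_pos: [0.4687, -0.0851, 0.0981]
ee_rot: [1.0, 0.026, -0.004, -0.001]
wrist_force: [-0.9, -0.1, -0.2]
gripper_width: 0.0691
grip_force: 0.0
```

```bash
python3 -c "
from h import *
s=monitor.sense();print(s['tcp_pos'],s['ee_rot'])
snap('wrist','b1.png',(120,20,520,320),k=1.5)
mv([.471,-.0855,.048],.054)"
```

```text
[ 0.46865199 -0.0851393   0.098112  ] [ 9.99646421e-01  2.63399989e-02 -3.58737759e-03 -6.06463604e-04]
d [0.006  0.0013 0.0996] a [-0.0021  0.0109 -0.0015]
```

View pics/b1.png

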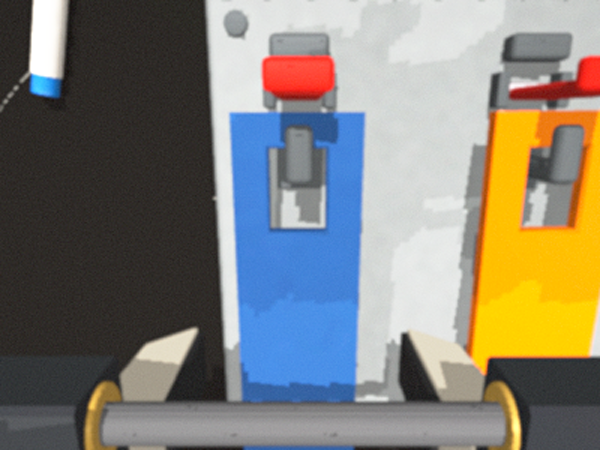

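Blue sits centred between the fingers (panel columns 242-357, fingers 200 and 402), so I'll descend, grip and push back.

Request:
{"api": "carry_out", "payload": {"rows": [0.004,0.001,0.06,0,0,0,-0.5,0.004,0.001,0.1,0,0,0,-0.5,0.004,0.001,0.1,0,0,0,-0.5,0.004,0.001,0.1,0,0,0,1,0.004,0.001,0.1,0,0,0,1,0.004,0.001,0.1,0,0,0,1,0.004,0.001,0.1,0,0,0,1,0.004,0.001,0.1,0,0,0,1,0.004,0.001,0.1,0,0,0,1,0.004,0.001,0.1,0,0,0,1,0.012,0.001,0.1,0,0,0,1,0.02,0.001,0.1,0,0,0,1,0.026,0.001,0.1,0,0,0,1,0.031,0.001,0.1,0,0,0,1,0.031,0.001,0.1,0,0,0,1,0.031,0.001,0.1,0,0,0,1], "squeeze": 35}}

```text
time: 9.38
tcp_pos: [0.4806, -0.0853, 0.0545]
ee_rot: [1.0, 0.026, -0.005, 0.001]
wrist_force: [-23.0, -0.4, 32.4]
gripper_width: 0.0496
grip_force: 35.0
```

Request:
{"api": "carry_out", "payload": {"rows": [0,0,-0.004,0,0,0,1,0,0,-0.008,0,0,0,1,0,0,-0.008,0,0,0,1,0,0,-0.008,0,0,0,1]}}

```text
time: 9.72
tcp_pos: [0.4863, -0.0847, 0.0578]
ee_rot: [1.0, 0.027, -0.0, 0.0]
wrist_force: [-3.5, 0.0, -2.6]
gripper_width: 0.0496
grip_force: 35.0
```

Request:
{"api": "carry_out", "payload": {"rows": [-0.002,0,-0.01,0,0,0,1,-0.002,0,-0.02,0,0,0,1,-0.002,0,-0.03,0,0,0,1,-0.002,0,-0.04,0,0,0,1]}}

```text
time: 10.05
tcp_pos: [0.4862, -0.0845, 0.0785]
ee_rot: [1.0, 0.027, 0.0, -0.0]
wrist_force: [-0.3, 0.4, -1.9]
gripper_width: 0.0495
grip_force: 35.0
```

```bash
python3 -c "
from h import *
mv([.445,.199,.075],.013)"
```

```text
d [-0.0518 -0.5706  0.0069] a [ 0.     -0.0013  0.0519]
```

Request:
{"api": "carry_out", "payload": {"rows": [0,0,-0.16,0,0,0,1,0,0,-0.16,0,0,0,1,0,0,-0.16,0,0,0,1,-0.052,-0.57,-0.16,0,0,0.052,1,-0.052,-0.57,-0.16,0,0,0.052,1,-0.052,-0.57,-0.16,0,0,0.052,1,-0.052,-0.57,-0.16,0,0,0.052,1,-0.052,-0.57,-0.16,0,0,0.052,1,-0.052,-0.57,-0.16,0,0,0.052,1,-0.052,-0.57,-0.16,0,0,0.052,1,-0.052,-0.57,-0.16,0,0,0.052,1,-0.052,-0.57,-0.16,0,0,0.052,1,-0.052,-0.57,-0.08,0,0,0.052,1,-0.052,-0.57,-0.08,0,0,0.052,1,-0.052,-0.57,-0.08,0,0,0.052,1]}}

```text
time: 11.3
tcp_pos: [0.4439, 0.1968, 0.117]
ee_rot: [1.0, 0.006, -0.001, 0.001]
wrist_force: [0.7, 0.1, -1.8]
gripper_width: 0.0495
grip_force: 35.0
```

```bash
python3 -c "
from h import *
s=monitor.sense();print(s['tcp_pos'],s['ee_rot'])
snap('wrist','n3.png',(120,20,520,320),k=1.5)
mv([.445,.199,.065],.013)"
```

```text
[0.44385123 0.19679797 0.11699878] [ 0.99998276  0.00560265 -0.00144176  0.00100744]
d [ 0.0008 -0.0031  0.1063] a [ 0.001   0.001  -0.0022]
```

View pics/n3.png

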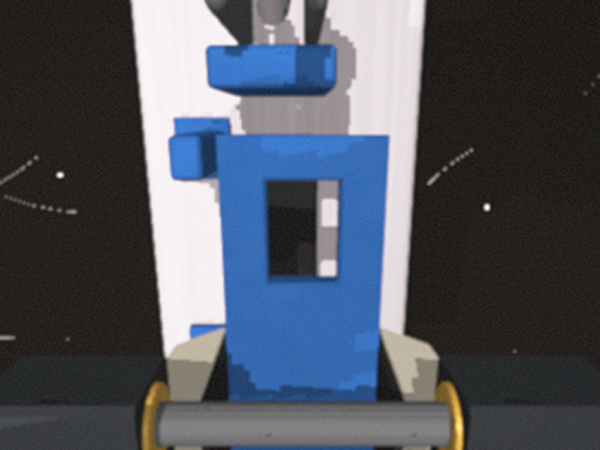

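The panel is held straight, with its far corners at crop (218,136) and (388,136). The end fence lies ahead and the far post is at left.

```bash
python3 - <<'E'
from h import *
c=cam("wrist")
for z in(.1035,.1065): print(z,[w("wrist",120+u/1.5,20+v/1.5,z,c).round(4) for u,v in((218,136),(388,136))])
E
```

```text
0.1035 [array([0.5202, 0.2225, 0.1035]), array([0.5207, 0.1724, 0.1035])]
0.1065 [array([0.5203, 0.222 , 0.1065]), array([0.5208, 0.1729, 0.1065])]
```

Request:
{"api": "carry_out", "payload": {"rows": [0.016,-0.008,0.05,0,0,0,1,0.016,-0.008,0.08,0,0,0,1,0.016,-0.008,0.1,0,0,0,1,0.016,-0.008,0.108,0,0,0,1,0.016,-0.008,0.108,0,0,0,1,0.016,-0.008,0.108,0,0,0,1]}}

```text
time: 11.85
tcp_pos: [0.4528, 0.2027, 0.0646]
ee_rot: [1.0, 0.006, 0.0, -0.0]
wrist_force: [-0.2, -0.6, -1.3]
gripper_width: 0.0495
grip_force: 35.0
```

Request:
{"api": "carry_out", "payload": {"rows": [0,0,0.004,0,0,0,1,0,0,0.008,0,0,0,1,0,0,0.01,0,0,0,1,0,0,0.01,0,0,0,1]}}

```text
time: 12.18
tcp_pos: [0.4524, 0.2027, 0.0588]
ee_rot: [1.0, 0.006, 0.0, -0.0]
wrist_force: [1.3, 0.1, -1.2]
gripper_width: 0.0496
grip_force: 35.0
```

Request:
{"api": "carry_out", "payload": {"rows": [0,0,0.002,0,0,0,1,0,0,0.004,0,0,0,1,0,0,0.004,0,0,0,1]}}

```text
time: 12.43
tcp_pos: [0.4525, 0.2027, 0.0585]
ee_rot: [1.0, 0.006, 0.001, 0.0]
wrist_force: [-7.0, -4.1, 27.5]
gripper_width: 0.0495
grip_force: 35.0
```

Request:
{"api": "carry_out", "payload": {"rows": [0,0,-0.003,0,0,0,1,0.005,0,-0.003,0,0,0,1,0.009,0,-0.003,0,0,0,1,0.009,0,-0.003,0,0,0,1,0.009,0,-0.003,0,0,0,1]}}

```text
time: 12.85
tcp_pos: [0.4555, 0.2029, 0.0586]
ee_rot: [1.0, 0.007, -0.001, 0.0]
wrist_force: [-9.8, -1.6, 16.8]
gripper_width: 0.0501
grip_force: 35.0
```

Request:
{"api": "carry_out", "payload": {"rows": [0,0,-0.002,0,0,0,1,0.003,0,-0.002,0,0,0,1,0.005,0,-0.002,0,0,0,1,0.005,0,-0.002,0,0,0,1]}}

```text
time: 13.18
tcp_pos: [0.458, 0.2028, 0.0589]
ee_rot: [1.0, 0.007, -0.001, 0.0]
wrist_force: [-8.1, 0.8, 7.3]
gripper_width: 0.0493
grip_force: 35.0
```

Request:
{"api": "carry_out", "payload": {"rows": [0.003,0,-0.001,0,0,0,1,0.003,0,-0.001,0,0,0,1,0.003,-0.004,-0.001,0,0,0,1,0.003,-0.006,-0.001,0,0,0,1,0.003,-0.006,-0.001,0,0,0,1]}}

```text
time: 13.6
tcp_pos: [0.458, 0.2035, 0.0587]
ee_rot: [1.0, 0.006, -0.003, 0.002]
wrist_force: [-10.3, -5.9, 8.0]
gripper_width: 0.0493
grip_force: 35.0
```

Request:
{"api": "carry_out", "payload": {"rows": [-0.001,-0.003,-0.001,0,0,0,1,-0.001,-0.005,-0.001,0,0,0,1,-0.001,-0.005,-0.001,0,0,0,1]}}

```text
time: 13.85
tcp_pos: [0.4579, 0.2062, 0.0589]
ee_rot: [1.0, 0.006, -0.003, 0.002]
wrist_force: [-6.3, -3.7, -1.4]
gripper_width: 0.0494
grip_force: 35.0
```

Request:
{"api": "carry_out", "payload": {"rows": [0,-0.003,0,0,0,0,1,0,-0.005,0,0,0,0,1,0,-0.005,0,0,0,0,1]}}

```text
time: 14.1
tcp_pos: [0.4579, 0.2072, 0.0588]
ee_rot: [1.0, 0.006, -0.003, 0.003]
wrist_force: [-6.4, -9.5, 1.7]
gripper_width: 0.049
grip_force: 35.0
```

Request:
{"api": "carry_out", "payload": {"rows": [-0.001,0.002,0,0,0,0,1,-0.001,0.002,0,0,0,0,1,-0.001,0.002,0,0,0,0,-0.5,-0.001,0.002,0,0,0,0,-0.5,-0.001,0.002,0,0,0,0,-0.5,-0.001,0.002,0,0,0,0,-0.5,-0.001,0.002,0,0,0,0,-0.5,-0.001,0.002,0,0,0,0,-0.5,-0.001,0.002,-0.1,0,0,0,-0.5,-0.001,0.002,-0.25,0,0,0,-0.5,-0.001,0.002,-0.3,0,0,0,-0.5,-0.001,0.002,-0.3,0,0,0,-0.5,-0.001,0.002,-0.3,0,0,0,-0.5]}}

```text
time: 15.18
tcp_pos: [0.4623, 0.2117, 0.2161]
ee_rot: [1.0, 0.006, 0.004, -0.002]
wrist_force: [0.8, 0.5, -0.7]
gripper_width: 0.069
grip_force: 0.0
```

```bash
python3 -c "
from h import *
c=snap('wrist','n4.png',(160,40,480,280),k=2.5)
s=monitor.sense();print(s['tcp_pos'],s['ee_rot'])
# top: check others by colour
im=imaging.capture('top').astype(int);ct=cam('top')
r,g,b=im[...,0],im[...,1],im[...,2]
for n,m in (('or',(r>200)&(g>90)&(g<190)&(b<90)),('yel',(r>200)&(g>200)&(b<90)),('blue',(b>150)&(r<90)&(g<150))):
    m=m.astype('uint8');m[:195]=0;m[275:]=0;m[:,:218]=0;m[:,418:]=0
    k,l,st,ce=cv2.connectedComponentsWithStats(m);i=1+st[1:,4].argmax();print(n,st[i,4],w('top',*ce[i],.044,ct).round(4))
mv([.471+.011*.5-.005,-.1835,.20],.054)"
```

```text
[0.46140956 0.21082819 0.2133497 ] [ 0.99997511  0.00628913  0.00293067 -0.00128215]
or 484 [ 0.4764 -0.1829  0.044 ]
yel 470 [ 0.4843 -0.3719  0.044 ]
blue 25 [0.5468 0.2164 0.044 ]
d [0.0122 0.7875 0.022 ] a [-0.0012 -0.0035 -0.0528]
```

View pics/n4.png

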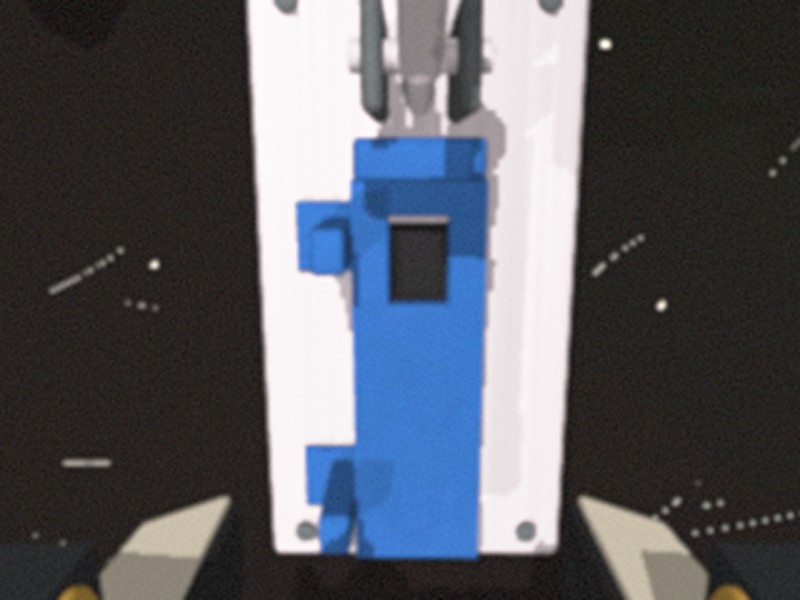

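The blue panel lies flush against the end fence and both posts, with its near corners at crop (358,557) and (478,557).

```bash
python3 - <<'E'
from h import *
c=cam("wrist")
q=np.array([w("wrist",160+u/2.5,40+v/2.5,.048,c) for u,v in((353,182),(487,182),(478,557),(357,557))]);print(q.round(4),q.mean(0),np.arctan2(*(q[0]-q[3])[[1,0]]),np.arctan2(*(q[1]-q[2])[[1,0]]))
mv([.478,-.183,.12],.054)
E
```

```text
[[0.5298 0.2279 0.048 ]
 [0.5304 0.1806 0.048 ]
 [0.3835 0.178  0.048 ]
 [0.3829 0.2271 0.048 ]] [0.45666451 0.20341757 0.048     ] 0.005614179813243389 0.017874968804524438
d [0.0248 0.7868 0.1821] a [-0.0012 -0.0035 -0.0528]
```

Request:
{"api": "carry_out", "payload": {"rows": [0.025,0.787,0,0,0,-0.053,-0.5,0.025,0.787,0,0,0,-0.053,-0.5,0.025,0.787,0,0,0,-0.053,-0.5,0.025,0.787,0,0,0,-0.053,-0.5,0.025,0.787,0,0,0,-0.053,-0.5,0.025,0.787,0,0,0,-0.053,-0.5,0.025,0.787,0,0,0,-0.053,-0.5,0.025,0.787,0,0,0,-0.053,-0.5,0.025,0.787,0,0,0,-0.053,-0.5,0.025,0.787,0,0,0,-0.053,-0.5,0.025,0.787,0.1,0,0,-0.053,-0.5,0.025,0.787,0.18,0,0,-0.053,-0.5,0.025,0.787,0.18,0,0,-0.053,-0.5,0.025,0.787,0.18,0,0,-0.053,-0.5,0.025,0.787,0.18,0,0,-0.053,-0.5]}}

```text
time: 16.53
tcp_pos: [0.4772, -0.183, 0.1204]
ee_rot: [1.0, 0.028, -0.001, -0.0]
wrist_force: [1.5, -0.7, 0.1]
gripper_width: 0.0687
grip_force: 0.0
```

```bash
cat >> h.py <<'E'
def blob(n,col,z,box=None):
    s=monitor.sense();im=imaging.capture(n).astype(int);c=cam(n,s);r,g,b=im[...,0],im[...,1],im[...,2]
    m={'or':(r>190)&(g>80)&(g<190)&(b<90),'yel':(r>190)&(g>190)&(b<100)}[col].astype('uint8')
    k,l,st,ce=cv2.connectedComponentsWithStats(m);i=1+st[1:,4].argmax();t=st[i]
    ys,xs=np.where(l==i);out=[]
    for row in (t[1]+3,t[1]+t[3]//2,t[1]+t[3]-4):
        x=xs[ys==row];out+=[w(n,x.min(),row,z,c).round(4).tolist(),w(n,x.max()+1,row,z,c).round(4).tolist()]
    print(col,t,*out,"far end",w(n,t[0]+t[2]/2,t[1],z,c).round(4),sep="\n ")
E
python3 -c "
from h import *
s=monitor.sense();print(s['tcp_pos'],s['ee_rot'])
blob('wrist','or',.044)
mv([.478,-.183,.056],.054)"
```

```text
[ 0.47721232 -0.18297443  0.12043024] [ 9.99617399e-01  2.76475515e-02 -7.51093783e-04 -3.23075684e-04]
or
 [  280   101    79   187 11695]
 [0.5534, -0.1544, 0.044]
 [0.5561, -0.2027, 0.044]
 [0.4954, -0.1575, 0.044]
 [0.4981, -0.2066, 0.044]
 [0.4267, -0.1619, 0.044]
 [0.4294, -0.2112, 0.044]
 far end
 [ 0.5565 -0.1782  0.044 ]
d [-0.0005 -0.0005  0.1309] a [ 0.0004 -0.0014  0.0015]
```

Request:
{"api": "carry_out", "payload": {"rows": [0.002,0,0.08,0,0,0,-0.5,0.002,0,0.125,0,0,0,-0.5,0.002,0,0.125,0,0,0,-0.5,0.002,0,0.125,0,0,0,-0.5,0.002,0,0.125,0,0,0,1,0.002,0,0.125,0,0,0,1,0.002,0,0.125,0,0,0,1,0.002,0,0.125,0,0,0,1,0.002,0,0.125,0,0,0,1,0.002,0,0.125,0,0,0,1,0.002,0,0.125,0,0,0,1,0.002,0,0.125,0,0,0,1]}}

```text
time: 17.58
tcp_pos: [0.4794, -0.1835, 0.0592]
ee_rot: [1.0, 0.027, 0.001, 0.0]
wrist_force: [-1.0, 0.7, 10.1]
gripper_width: 0.0495
grip_force: 35.0
```

Request:
{"api": "carry_out", "payload": {"rows": [0.008,0,0,0,0,0,1,0.016,0,0,0,0,0,1,0.022,0,0,0,0,0,1,0.027,0,0,0,0,0,1,0.027,0,0,0,0,0,1,0.027,0,0,0,0,0,1]}}

```text
time: 18.08
tcp_pos: [0.4851, -0.1836, 0.0587]
ee_rot: [1.0, 0.026, -0.006, 0.0]
wrist_force: [-25.3, 0.3, 35.5]
gripper_width: 0.0495
grip_force: 35.0
```

Request:
{"api": "carry_out", "payload": {"rows": [0,0,-0.003,0,0,0,1,0,0,-0.006,0,0,0,1,0,0,-0.006,0,0,0,1,0,0,-0.006,0,0,0,1]}}

```text
time: 18.42
tcp_pos: [0.4911, -0.1829, 0.0606]
ee_rot: [1.0, 0.027, -0.001, 0.0]
wrist_force: [-3.6, -1.6, -3.9]
gripper_width: 0.0493
grip_force: 35.0
```

Request:
{"api": "carry_out", "payload": {"rows": [0.004,0,0,0,0,0,1,0.004,0,0,0,0,0,1,0.004,0,-0.01,0,0,0,1,0.004,0,-0.02,0,0,0,1,0.004,0,-0.03,0,0,0,1,0.004,0,-0.04,0,0,0,1]}}

```text
time: 18.92
tcp_pos: [0.4945, -0.1825, 0.0816]
ee_rot: [1.0, 0.027, 0.001, 0.0]
wrist_force: [-2.5, -0.3, -2.1]
gripper_width: 0.0492
grip_force: 35.0
```

```bash
python3 -c "
from h import *
s=monitor.sense();print(s['tcp_pos'],s['wrist_force'])
mv([.446,.199,.13],.013)"
```

```text
[ 0.49449767 -0.18245341  0.08159623] [-2.46153433 -0.26522525 -2.148664  ]
d [-0.055  -0.7671 -0.097 ] a [ 0.0002 -0.0017  0.0532]
```

Request:
{"api": "carry_out", "payload": {"rows": [0,0,-0.15,0,0,0,1,0,0,-0.15,0,0,0,1,0,0,-0.15,0,0,0,1,-0.055,-0.767,-0.15,0,0,0.053,1,-0.055,-0.767,-0.15,0,0,0.053,1,-0.055,-0.767,-0.15,0,0,0.053,1,-0.055,-0.767,-0.15,0,0,0.053,1,-0.055,-0.767,-0.15,0,0,0.053,1,-0.055,-0.767,-0.15,0,0,0.053,1,-0.055,-0.767,-0.15,0,0,0.053,1,-0.055,-0.767,-0.15,0,0,0.053,1,-0.055,-0.767,-0.15,0,0,0.053,1,-0.055,-0.767,-0.15,0,0,0.053,1,-0.055,-0.767,-0.15,0,0,0.053,1,-0.055,-0.767,-0.097,0,0,0.053,1,-0.055,-0.767,-0.097,0,0,0.053,1,-0.055,-0.767,-0.097,0,0,0.053,1]}}

```text
time: 20.33
tcp_pos: [0.4451, 0.1978, 0.1289]
ee_rot: [1.0, 0.006, -0.001, 0.001]
wrist_force: [0.7, -0.5, -1.7]
gripper_width: 0.0493
grip_force: 35.0
```

```bash
python3 -c "
from h import *
s=monitor.sense();print(s['tcp_pos'],s['ee_rot'],s['grip_force'],s['gripper_width'])
blob('wrist','or',s['tcp_pos'][2]-.023+.008)
mv([.45,.202,.076],.013)"
```

```text
[0.44511114 0.1978408  0.12885849] [ 9.99981264e-01  6.03974930e-03 -8.33795031e-04  5.45104382e-04] 34.99952495098114 0.049271181636831314
or
 [  265   107   112   180 15440]
 [0.5209, 0.223, 0.1139]
 [0.5214, 0.1735, 0.1139]
 [0.4807, 0.2217, 0.1139]
 [0.4813, 0.1729, 0.1139]
 [0.4339, 0.2218, 0.1139]
 [0.4344, 0.1717, 0.1139]
 far end
 [0.5224 0.1983 0.1139]
d [ 0.0088 -0.0077  0.1071] a [ 0.0005  0.0005 -0.0016]
```

Request:
{"api": "carry_out", "payload": {"rows": [0.013,-0.008,0.05,0,0,0,1,0.013,-0.008,0.09,0,0,0,1,0.013,-0.008,0.106,0,0,0,1,0.013,-0.008,0.11,0,0,0,1,0.013,-0.008,0.11,0,0,0,1,0.013,-0.008,0.11,0,0,0,1]}}

```text
time: 20.88
tcp_pos: [0.4525, 0.203, 0.0753]
ee_rot: [1.0, 0.006, 0.001, -0.0]
wrist_force: [0.3, -0.5, -2.3]
gripper_width: 0.0494
grip_force: 35.0
```

Request:
{"api": "carry_out", "payload": {"rows": [0,0,0.002,0,0,0,1,0,0,0.003,0,0,0,1,0,0,0.003,0,0,0,1,0,0,0.003,0,0,0,1]}}

```text
time: 21.22
tcp_pos: [0.4521, 0.203, 0.0731]
ee_rot: [1.0, 0.006, 0.0, -0.0]
wrist_force: [-0.4, -1.5, -1.9]
gripper_width: 0.0494
grip_force: 35.0
```

Request:
{"api": "carry_out", "payload": {"rows": [0.005,0,0.0015,0,0,0,1,0.01,0,0.0015,0,0,0,1,0.012,0,0.0015,0,0,0,1,0.012,0,0.0015,0,0,0,1]}}

```text
time: 21.55
tcp_pos: [0.4572, 0.2029, 0.0716]
ee_rot: [1.0, 0.007, -0.001, 0.0]
wrist_force: [-3.6, 1.0, -1.4]
gripper_width: 0.0493
grip_force: 35.0
```

Request:
{"api": "carry_out", "payload": {"rows": [0.001,-0.004,0,0,0,0,1,0.001,-0.008,0,0,0,0,1,0.001,-0.01,0,0,0,0,1,0.001,-0.01,0,0,0,0,1]}}

```text
time: 21.88
tcp_pos: [0.4572, 0.207, 0.0714]
ee_rot: [1.0, 0.006, -0.001, 0.001]
wrist_force: [-4.1, -1.4, -1.2]
gripper_width: 0.0492
grip_force: 35.0
```

Now down onto the blue panel, with a last push in y.

Request:
{"api": "carry_out", "payload": {"rows": [0.001,-0.002,0.001,0,0,0,1,0.001,-0.004,0.002,0,0,0,1,0.001,-0.004,0.002,0,0,0,1,0.001,-0.004,0.002,0,0,0,1]}}

```text
time: 22.22
tcp_pos: [0.4573, 0.2073, 0.0709]
ee_rot: [1.0, 0.006, -0.002, 0.002]
wrist_force: [-8.0, -9.1, 11.6]
gripper_width: 0.049
grip_force: 35.0
```

Request:
{"api": "carry_out", "payload": {"rows": [-0.001,0.002,-0.001,0,0,0,1,-0.001,0.002,-0.001,0,0,0,1,-0.001,0.002,-0.001,0,0,0,-0.5,-0.001,0.002,-0.001,0,0,0,-0.5,-0.001,0.002,-0.001,0,0,0,-0.5,-0.001,0.002,-0.001,0,0,0,-0.5,-0.001,0.002,-0.001,0,0,0,-0.5,-0.001,0.002,-0.001,0,0,0,-0.5,-0.001,0.002,-0.1,0,0,0,-0.5,-0.001,0.002,-0.25,0,0,0,-0.5,-0.001,0.002,-0.3,0,0,0,-0.5,-0.001,0.002,-0.3,0,0,0,-0.5,-0.001,0.002,-0.3,0,0,0,-0.5]}}

```text
time: 23.3
tcp_pos: [0.4609, 0.2108, 0.2267]
ee_rot: [1.0, 0.006, 0.004, -0.002]
wrist_force: [0.7, 0.9, -0.3]
gripper_width: 0.0689
grip_force: 0.0
```

```bash
python3 -c "
from h import *
c=snap('wrist','n5.png',(160,40,480,280),k=2.5)
s=monitor.sense();print(s['tcp_pos'],s['ee_rot'])
blob('wrist','or',.056)
blob('top','yel',.044)
mv([.488,-.3735,.12],.054)"
```

```text
[0.45995748 0.2099795  0.22402609] [ 0.99997537  0.00627374  0.00286795 -0.00129511]
or
 [ 297  108   56  153 6981]
 [0.5312, 0.2303, 0.056]
 [0.5318, 0.182, 0.056]
 [0.464, 0.2289, 0.056]
 [0.4646, 0.1811, 0.056]
 [0.3872, 0.2303, 0.056]
 [0.3878, 0.1792, 0.056]
 far end
 [0.5341 0.2071 0.056 ]
yel
 [392 217  17  41 498]
 [0.5545, -0.3424, 0.044]
 [0.5553, -0.3941, 0.044]
 [0.4913, -0.3492, 0.044]
 [0.4921, -0.4005, 0.044]
 [0.4289, -0.3521, 0.044]
 [0.4297, -0.4031, 0.044]
 far end
 [ 0.5662 -0.374   0.044 ]
d [0.0448 1.1652 0.2019] a [ 0.0003 -0.0002 -0.0527]
```

View pics/n5.png

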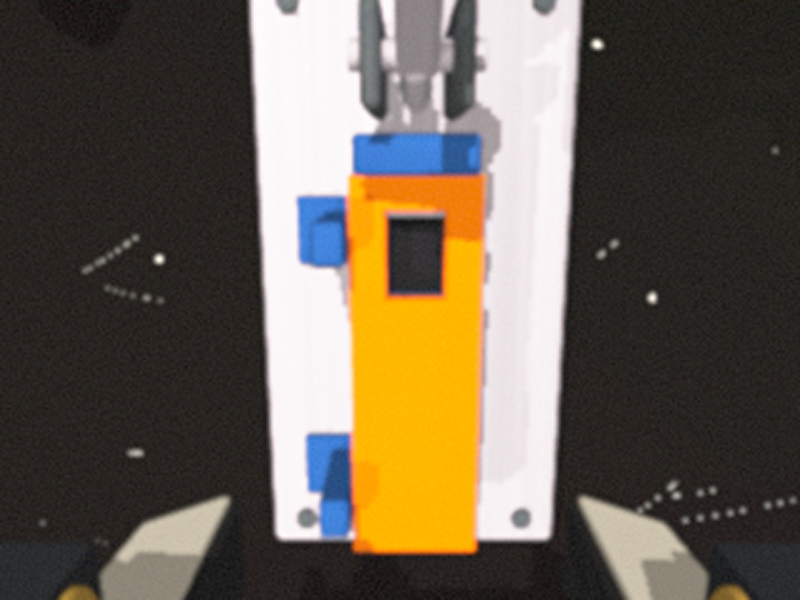

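Orange lies flush on top of blue. Yellow is next, and it still sits in its place.

Request:
{"api": "carry_out", "payload": {"rows": [0.04,0.9,0,0,0,-0.053,-0.5,0.04,0.9,0,0,0,-0.053,-0.5,0.04,0.9,0,0,0,-0.053,-0.5,0.04,0.9,0,0,0,-0.053,-0.5,0.04,0.9,0,0,0,-0.053,-0.5,0.04,0.9,0,0,0,-0.053,-0.5,0.04,0.9,0,0,0,-0.053,-0.5,0.04,0.9,0,0,0,-0.053,-0.5,0.04,0.9,0,0,0,-0.053,-0.5,0.04,0.9,0,0,0,-0.053,-0.5,0.04,0.9,0,0,0,-0.053,-0.5,0.04,0.9,0,0,0,-0.053,-0.5]}}

```text
time: 24.45
tcp_pos: [0.482, -0.2488, 0.219]
ee_rot: [1.0, 0.022, -0.002, 0.001]
wrist_force: [-0.4, -0.8, 0.1]
gripper_width: 0.0691
grip_force: 0.0
```

```bash
python3 -c "
from h import *
mv([.488,-.3735,.12],.054)"
```

```text
d [0.0015 0.2491 0.1987] a [ 0.0034  0.0044 -0.0116]
```

Request:
{"api": "carry_out", "payload": {"rows": [0.002,0.249,0,0,0,0,-0.5,0.002,0.249,0,0,0,0,-0.5,0.002,0.249,0,0,0,0,-0.5,0.002,0.249,0,0,0,0,-0.5,0.002,0.249,0.1,0,0,0,-0.5,0.002,0.249,0.198,0,0,0,-0.5,0.002,0.249,0.198,0,0,0,-0.5,0.002,0.249,0.198,0,0,0,-0.5,0.002,0.249,0.198,0,0,0,-0.5]}}

```text
time: 25.2
tcp_pos: [0.491, -0.364, 0.1203]
ee_rot: [1.0, 0.027, -0.002, -0.001]
wrist_force: [0.1, 0.1, 1.0]
gripper_width: 0.0691
grip_force: 0.0
```

```bash
python3 -c "
from h import *
s=monitor.sense();print(s['tcp_pos'],s['ee_rot'])
blob('wrist','yel',.044)
mv([.488,-.3735,.058],.054)"
```

```text
[ 0.49100025 -0.36403074  0.1203326 ] [ 0.99962447  0.02733196 -0.00164077 -0.00109097]
yel
 [  294   107    79   181 10882]
 [0.5639, -0.3436, 0.044]
 [0.5666, -0.3927, 0.044]
 [0.5075, -0.3473, 0.044]
 [0.5102, -0.3958, 0.044]
 [0.4408, -0.3502, 0.044]
 [0.4435, -0.4001, 0.044]
 far end
 [ 0.5671 -0.368   0.044 ]
d [-0.009   0.0171  0.128 ] a [-0.0004  0.0007  0.0009]
```

Request:
{"api": "carry_out", "payload": {"rows": [-0.005,0.017,0.06,0,0,0,-0.5,-0.005,0.017,0.1,0,0,0,-0.5,-0.005,0.017,0.12,0,0,0,-0.5,-0.005,0.017,0.12,0,0,0,-0.5,-0.005,0.017,0.12,0,0,0,1,-0.005,0.017,0.12,0,0,0,1,-0.005,0.017,0.12,0,0,0,1,-0.005,0.017,0.12,0,0,0,1,-0.005,0.017,0.12,0,0,0,1,-0.005,0.017,0.12,0,0,0,1,-0.005,0.017,0.12,0,0,0,1,-0.005,0.017,0.12,0,0,0,1]}}

```text
time: 26.25
tcp_pos: [0.4908, -0.3737, 0.0634]
ee_rot: [1.0, 0.027, 0.001, 0.0]
wrist_force: [-0.9, 1.6, 7.4]
gripper_width: 0.0489
grip_force: 35.0
```

Request:
{"api": "carry_out", "payload": {"rows": [-0.001,0,0,0,0,0,-0.6,-0.001,0,0,0,0,0,-0.6,-0.001,0,0,0,0,0,-0.6,-0.001,0,0.012,0,0,0,-0.6,-0.001,0,0.012,0,0,0,-0.6,-0.001,0,0.012,0,0,0,-0.6]}}

```text
time: 26.75
tcp_pos: [0.4889, -0.3734, 0.0553]
ee_rot: [1.0, 0.027, -0.001, -0.0]
wrist_force: [0.4, -0.7, 0.8]
gripper_width: 0.0734
grip_force: 0.0
```

Request:
{"api": "carry_out", "payload": {"rows": [0,0,0,0,0,0,1,0,0,0,0,0,0,1,0,0,0,0,0,0,1,0,0,0,0,0,0,1,0,0,0,0,0,0,1,0,0,0,0,0,0,1,0,0,0,0,0,0,1]}}

```text
time: 27.33
tcp_pos: [0.4894, -0.3736, 0.0561]
ee_rot: [1.0, 0.027, 0.0, 0.0]
wrist_force: [0.3, -1.8, -1.5]
gripper_width: 0.0499
grip_force: 35.0
```

Request:
{"api": "carry_out", "payload": {"rows": [0.008,0,-0.002,0,0,0,1,0.016,0,-0.004,0,0,0,1,0.022,0,-0.004,0,0,0,1,0.028,0,-0.004,0,0,0,1,0.028,0,-0.004,0,0,0,1,0.028,0,-0.004,0,0,0,1]}}

```text
time: 27.83
tcp_pos: [0.5028, -0.3727, 0.0576]
ee_rot: [1.0, 0.027, -0.001, -0.0]
wrist_force: [-3.4, -0.5, -2.5]
gripper_width: 0.0493
grip_force: 35.0
```

13.4 mm back, with only the keeper's force, so I can lift.

Request:
{"api": "carry_out", "payload": {"rows": [0,0,-0.01,0,0,0,1,0,0,-0.02,0,0,0,1,0,0,-0.03,0,0,0,1,0,0,-0.04,0,0,0,1,0,0,-0.12,0,0,0,1,0,0,-0.2,0,0,0,1,0,0,-0.2,0,0,0,1,0,0,-0.2,0,0,0,1]}}

```text
time: 28.5
tcp_pos: [0.5061, -0.3738, 0.162]
ee_rot: [1.0, 0.027, 0.004, 0.002]
wrist_force: [0.1, -0.6, -2.4]
gripper_width: 0.0497
grip_force: 35.0
```

```bash
python3 -c "
from h import *
s=monitor.sense();print(s['tcp_pos'],s['wrist_force'])
mv([.446,.199,.15],.013)"
```

```text
[ 0.50610459 -0.37383871  0.16199104] [ 0.06360828 -0.57945381 -2.43258064]
d [-0.0574 -1.1506  0.0185] a [ 0.0054 -0.0094  0.0533]
```

Request:
{"api": "carry_out", "payload": {"rows": [-0.04,-0.9,0,0,0,0.053,1,-0.04,-0.9,0,0,0,0.053,1,-0.04,-0.9,0,0,0,0.053,1,-0.04,-0.9,0,0,0,0.053,1,-0.04,-0.9,0,0,0,0.053,1,-0.04,-0.9,0,0,0,0.053,1,-0.04,-0.9,0,0,0,0.053,1,-0.04,-0.9,0,0,0,0.053,1,-0.04,-0.9,0,0,0,0.053,1,-0.04,-0.9,0,0,0,0.053,1,-0.04,-0.9,0,0,0,0.053,1,-0.04,-0.9,0,0,0,0.053,1,-0.04,-0.9,0,0,0,0.053,1,-0.04,-0.9,0,0,0,0.053,1]}}

```text
time: 29.67
tcp_pos: [0.4587, 0.0752, 0.1576]
ee_rot: [1.0, 0.007, -0.0, 0.0]
wrist_force: [-0.1, -1.0, -0.8]
gripper_width: 0.0495
grip_force: 35.0
```

```bash
python3 -c "
from h import *
s=monitor.sense();print(s['tcp_pos'],s['wrist_force'])
mv([.446,.199,.13],.013)"
```

```text
[0.45870892 0.07519772 0.15760415] [-0.05018481 -0.97855024 -0.80022114]
d [-0.0221 -0.2479  0.0551] a [0.0003 0.0005 0.0005]
```

Request:
{"api": "carry_out", "payload": {"rows": [-0.022,-0.248,0,0,0,0,1,-0.022,-0.248,0,0,0,0,1,-0.022,-0.248,0,0,0,0,1,-0.022,-0.248,0,0,0,0,1,-0.022,-0.248,0.055,0,0,0,1,-0.022,-0.248,0.055,0,0,0,1,-0.022,-0.248,0.055,0,0,0,1]}}

```text
time: 30.25
tcp_pos: [0.4457, 0.1971, 0.1295]
ee_rot: [1.0, 0.005, -0.002, 0.001]
wrist_force: [0.1, -1.2, -0.5]
gripper_width: 0.0496
grip_force: 35.0
```

```bash
python3 -c "
from h import *
s=monitor.sense();print(s['tcp_pos'],s['ee_rot'],s['grip_force'],s['gripper_width'])
blob('wrist','yel',s['tcp_pos'][2]-.0205+.008)
snap('wrist','n6.png',(120,20,520,320),k=1.5)
mv([.45,.202,.080],.013)"
```

```text
[0.44569014 0.19707724 0.12948471] [ 0.99998393  0.00533005 -0.00158132  0.00111335] 34.99424636363983 0.04962316047375833
yel
 [  265   105   114   176 14600]
 [0.5224, 0.2217, 0.117]
 [0.5229, 0.1722, 0.117]
 [0.484, 0.2209, 0.117]
 [0.4845, 0.1717, 0.117]
 [0.4396, 0.2134, 0.117]
 [0.4399, 0.1721, 0.117]
 far end
 [0.5239 0.197  0.117 ]
d [ 0.0065 -0.0081  0.1018] a [ 0.0006  0.0001 -0.0032]
```

View pics/n6.png

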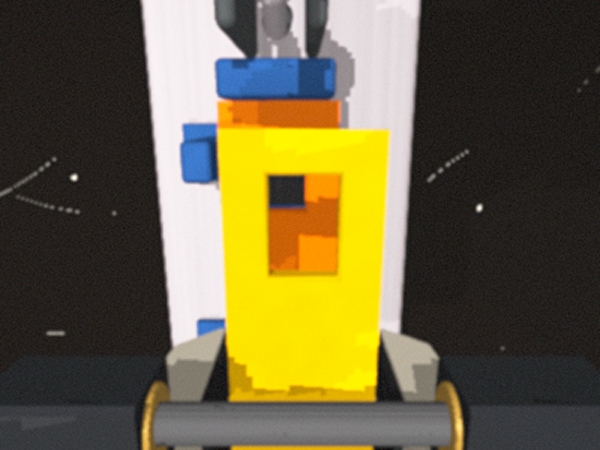

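Yellow is held straight and the orange stack below it is still flush. I'll square it against both fences in the air, then lower it.

Request:
{"api": "carry_out", "payload": {"rows": [0.013,-0.01,0.04,0,0,0,1,0.013,-0.01,0.08,0,0,0,1,0.013,-0.01,0.096,0,0,0,1,0.013,-0.01,0.098,0,0,0,1,0.013,-0.01,0.098,0,0,0,1,0.013,-0.01,0.098,0,0,0,1]}}

```text
time: 30.85
tcp_pos: [0.4532, 0.2043, 0.0825]
ee_rot: [1.0, 0.006, 0.001, -0.0]
wrist_force: [0.1, -1.2, -1.6]
gripper_width: 0.0494
grip_force: 35.0
```

Request:
{"api": "carry_out", "payload": {"rows": [0.005,0,0,0,0,0,1,0.01,0,0,0,0,0,1,0.012,0,0,0,0,0,1,0.012,-0.004,0,0,0,0,1,0.012,-0.008,0,0,0,0,1,0.012,-0.008,0,0,0,0,1,0.012,-0.008,0,0,0,0,1]}}

```text
time: 31.43
tcp_pos: [0.4563, 0.2069, 0.0812]
ee_rot: [1.0, 0.006, -0.002, 0.002]
wrist_force: [-7.7, -2.9, -0.1]
gripper_width: 0.0495
grip_force: 35.0
```

Request:
{"api": "carry_out", "payload": {"rows": [-0.002,0,0.004,0,0,0,1,-0.002,-0.001,0.007,0,0,0,1,-0.002,-0.001,0.007,0,0,0,1,-0.002,-0.001,0.007,0,0,0,1]}}

```text
time: 31.77
tcp_pos: [0.4563, 0.2072, 0.078]
ee_rot: [1.0, 0.006, -0.001, 0.001]
wrist_force: [-5.0, -5.4, 1.2]
gripper_width: 0.0498
grip_force: 35.0
```

Request:
{"api": "carry_out", "payload": {"rows": [0,0,0.002,0,0,0,1,0,0,0.004,0,0,0,1,0,0,0.004,0,0,0,1,0,0,0.004,0,0,0,1]}}

```text
time: 32.1
tcp_pos: [0.4563, 0.2072, 0.0767]
ee_rot: [1.0, 0.007, -0.001, 0.001]
wrist_force: [-7.0, -6.9, 12.4]
gripper_width: 0.0495
grip_force: 35.0
```

Seated. Now I'll relax, release and rise.

Request:
{"api": "carry_out", "payload": {"rows": [-0.001,0.002,-0.001,0,0,0,1,-0.001,0.002,-0.001,0,0,0,1,-0.001,0.002,-0.001,0,0,0,-0.5,-0.001,0.002,-0.001,0,0,0,-0.5,-0.001,0.002,-0.001,0,0,0,-0.5,-0.001,0.002,-0.001,0,0,0,-0.5,-0.001,0.002,-0.001,0,0,0,-0.5,-0.001,0.002,-0.001,0,0,0,-0.5,-0.001,0.002,-0.1,0,0,0,-0.5,-0.001,0.002,-0.25,0,0,0,-0.5,-0.001,0.002,-0.3,0,0,0,-0.5,-0.001,0.002,-0.3,0,0,0,-0.5,-0.001,0.002,-0.3,0,0,0,-0.5,-0.001,0.002,-0.3,0,0,0,-0.5]}}

```text
time: 33.27
tcp_pos: [0.458, 0.2084, 0.2276]
ee_rot: [1.0, 0.006, 0.002, -0.001]
wrist_force: [-0.4, -0.1, -1.1]
gripper_width: 0.0685
grip_force: 0.0
```

```bash
python3 -c "
from h import *
c=snap('wrist','n7.png',(160,40,480,280),k=2.5)
s=monitor.sense();print(s['tcp_pos'],s['ee_rot'])
blob('wrist','yel',.064)
mv([.644,.2085,.26],.013)"
```

```text
[0.4572027  0.20782438 0.22612105] [ 9.99979795e-01  6.34427796e-03  3.90707582e-04 -8.27495803e-05]
yel
 [ 294  104   57  156 6702]
 [0.5312, 0.2308, 0.064]
 [0.5312, 0.2256, 0.064]
 [0.4638, 0.2297, 0.064]
 [0.4644, 0.1811, 0.064]
 [0.3875, 0.2294, 0.064]
 [0.3881, 0.1802, 0.064]
 far end
 [0.534  0.2068 0.064 ]
d [ 0.3745  0.0028 -0.0699] a [ 0.0008  0.0012 -0.0004]
```

View pics/n7.png

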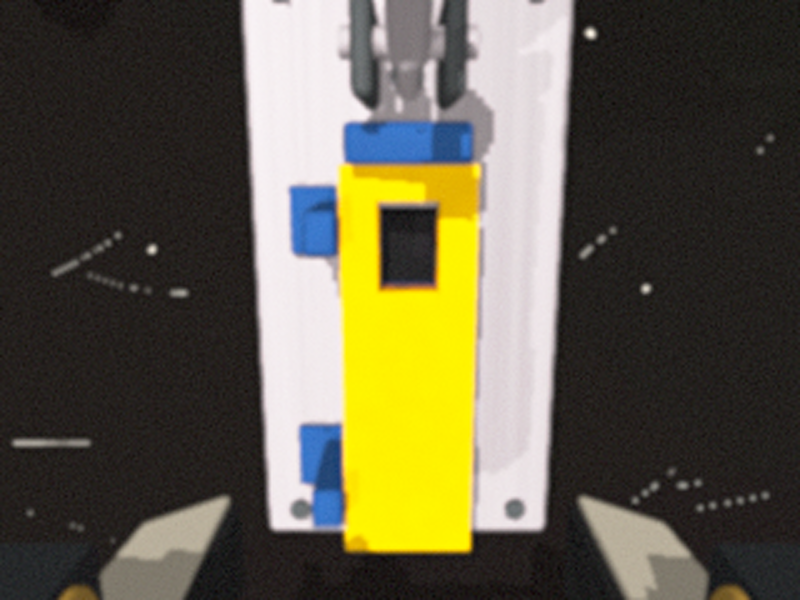

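The stack is flush, with yellow on top of it, and its far end is at 0.534. Next I'll go over the knob.

Request:
{"api": "carry_out", "payload": {"rows": [0,0,-0.08,0,0,0,-0.5,0,0,-0.08,0,0,0,-0.5,0.376,0.001,-0.08,0,0,0,-0.5,0.376,0.001,-0.08,0,0,0,-0.5,0.376,0.001,-0.08,0,0,0,-0.5,0.376,0.001,-0.08,0,0,0,-0.5,0.376,0.001,-0.08,0,0,0,-0.5,0.376,0.001,-0.08,0,0,0,-0.5,0.376,0.001,-0.08,0,0,0,-0.5]}}

```text
time: 34.12
tcp_pos: [0.6454, 0.2094, 0.2632]
ee_rot: [1.0, 0.006, -0.002, 0.001]
wrist_force: [-0.4, 0.1, 0.4]
gripper_width: 0.0688
grip_force: 0.0
```

```bash
python3 -c "
from h import *
s=monitor.sense();print(s['tcp_pos'],s['ee_rot'])
c=snap('wrist','k1.png',(120,20,520,320),k=1.5)
print((px('wrist',[.645,.2085,.187],c)-[120,20])*1.5)
mv([.645,.2085,.19],.013)"
```

```text
[0.64537417 0.20935214 0.26321485] [ 9.99981065e-01  5.88970565e-03 -1.68321741e-03  5.89946922e-04]
[301.96769661 302.62524159]
d [0.0017 0.0027 0.1479] a [ 0.0009  0.004  -0.0001]
```

View pics/k1.png

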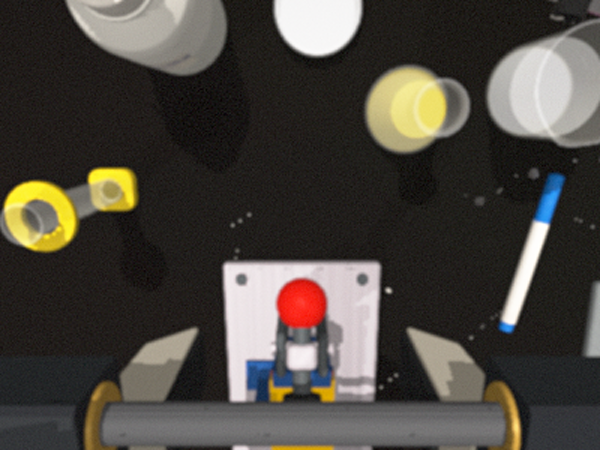

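The knob is at crop (302,303), exactly where predicted, and the glassware is well clear.

Request:
{"api": "carry_out", "payload": {"rows": [0,0.001,0.08,0,0,0,-0.5,0,0.001,0.13,0,0,0,-0.5,0,0.001,0.146,0,0,0,-0.5,0,0.001,0.146,0,0,0,-0.5,0,0.001,0.146,0,0,0,1,0,0.001,0.146,0,0,0,1,0,0.001,0.146,0,0,0,1,0,0.001,0.146,0,0,0,1,0,0.001,0.146,0,0,0,1,0,0.001,0.146,0,0,0,1,0,0.001,0.146,0,0,0,1,0,0.001,0.146,0,0,0,1,0,0.001,0.146,0,0,0,1,0,0.001,0.146,0,0,0,1,0,0.001,0.146,0,0,0,1], "squeeze": 20}}

```text
time: 35.42
tcp_pos: [0.6452, 0.2095, 0.1931]
ee_rot: [1.0, 0.006, 0.0, -0.0]
wrist_force: [-0.3, 1.0, 1.5]
gripper_width: 0.0225
grip_force: 20.0
```

```bash
python3 - <<'E'
import numpy as np
x0=-.127*np.cos(2.17);z0=.127*np.sin(2.17)
for p in list(np.arange(2.06,.44,-.108))+[.38,.33]:print(round(p,3),((-.127*np.cos(p)-x0)/.5).round(3),(-(.127*np.sin(p)-z0)/.5).round(3))
E
```

```text
2.06 -0.024 -0.014
1.952 -0.049 -0.026
1.844 -0.075 -0.035
1.736 -0.101 -0.041
1.628 -0.129 -0.044
1.52 -0.156 -0.044
1.412 -0.183 -0.041
1.304 -0.21 -0.035
1.196 -0.236 -0.027
1.088 -0.261 -0.015
0.98 -0.285 -0.001
0.872 -0.307 0.015
0.764 -0.327 0.034
0.656 -0.345 0.055
0.548 -0.36 0.077
0.44 -0.373 0.102
0.38 -0.379 0.116
0.33 -0.384 0.127
```

Request:
{"api": "carry_out", "payload": {"rows": [-0.024,0,-0.014,0,0,0,1,-0.049,0,-0.026,0,0,0,1,-0.075,0,-0.035,0,0,0,1,-0.101,0,-0.041,0,0,0,1,-0.129,0,-0.044,0,0,0,1,-0.156,0,-0.044,0,0,0,1,-0.183,0,-0.041,0,0,0,1,-0.21,0,-0.035,0,0,0,1,-0.236,0,-0.027,0,0,0,1,-0.261,0,-0.015,0,0,0,1,-0.285,0,-0.001,0,0,0,1,-0.307,0,0.015,0,0,0,1,-0.327,0,0.034,0,0,0,1,-0.345,0,0.055,0,0,0,1,-0.36,0,0.077,0,0,0,1,-0.373,0,0.102,0,0,0,1,-0.377,0,0.112,0,0,0,1,-0.38,0,0.118,0,0,0,1,-0.38,0,0.118,0,0,0,1]}}

```text
time: 37.0
tcp_pos: [0.4536, 0.207, 0.1331]
ee_rot: [1.0, 0.007, -0.001, 0.0]
wrist_force: [-4.1, 3.0, -1.2]
gripper_width: 0.0226
grip_force: 20.0
```

Request:
{"api": "carry_out", "payload": {"rows": [-0.002,0,0.008,0,0,0,1,-0.002,0,0.008,0,0,0,1,-0.002,0,0.008,0,0,0,-0.6,-0.002,0,0.008,0,0,0,-0.6,-0.002,0,0.008,0,0,0,-0.6,-0.002,0,0.008,0,0,0,-0.6,-0.002,0,0.008,0,0,0,-0.6,-0.002,0,0.008,0,0,0,-0.6,-0.002,0,0.008,0,0,0,-0.6,-0.002,0,-0.1,0,0,0,-0.6,-0.002,0,-0.25,0,0,0,-0.6,-0.002,0,-0.3,0,0,0,-0.6,-0.002,0,-0.3,0,0,0,-0.6,-0.002,0,-0.3,0,0,0,-0.6,-0.002,0,-0.3,0,0,0,-0.6]}}

```text
time: 38.25
tcp_pos: [0.4551, 0.2073, 0.2859]
ee_rot: [1.0, 0.006, 0.002, -0.001]
wrist_force: [-0.0, -0.6, -1.1]
gripper_width: 0.0732
grip_force: 0.0
```

```bash
python3 -c "
from h import *
s=monitor.sense();print(s['tcp_pos'],s['ee_rot'],s['wrist_force'])
c=snap('wrist','f.png',(160,40,480,280),k=2.5)
blob('wrist','yel',.064)
print((px('wrist',[.5715-.127*np.cos(.33),.2075,.084+.127*np.sin(.33)],c)-[160,40])*2.5)"
```

```text
[0.45506238 0.20730975 0.28590957] [ 9.99978089e-01  6.27189597e-03  1.93049812e-03 -8.70191415e-04] [-0.03662761 -0.61244548 -1.14509044]
yel
 [ 298  101   48  134 3621]
 [0.5301, 0.2299, 0.064]
 [0.5307, 0.182, 0.064]
 [0.4625, 0.2293, 0.064]
 [0.4631, 0.1808, 0.064]
 [0.3877, 0.2298, 0.064]
 [0.3883, 0.1795, 0.064]
 far end
 [0.5334 0.206  0.064 ]
[400.80889651 384.61015533]
```

View pics/f.png

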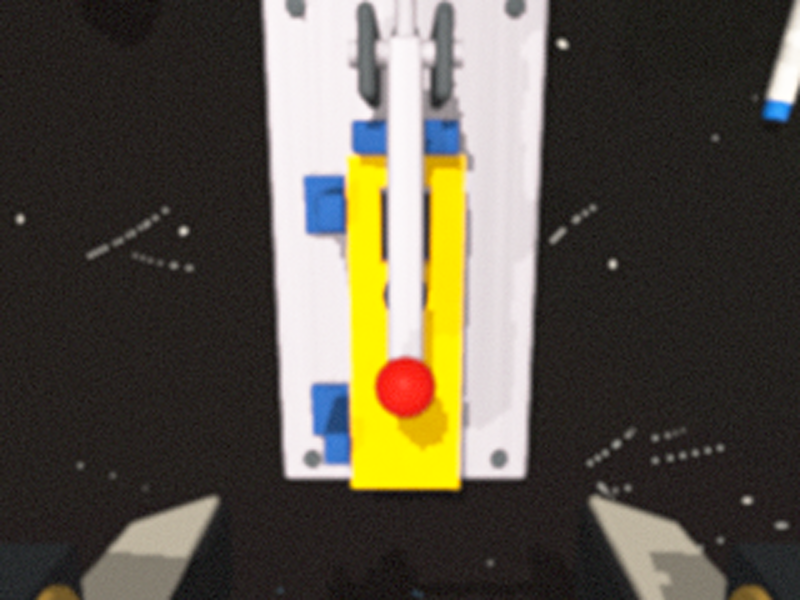

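The clamp is down on the flush stack (knob at (405,386), predicted row 385) and the arm is clear, so I'll hand in.

```bash
python3 -c "
from station import close_job
print(close_job())"
```

```text
the job is handed in; nothing more can be done
None
```

I opened the clamp, stacked the three panels on the rack (blue, orange, yellow) flush in the nest, closed the clamp on them and handed in the job; the last wrist picture showed the stack flush with the clamp down, and no verdict came back.

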